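# Set the tube reader's filter wheel and take a reading

### The job

Set the tube reader to its amber filter: turn the filter wheel by its black bar knob until amber alone fills the window in the grey cover, and let go of it. Then, on the control pad, press the blue key right down and let it come up, and after it press the green key right down and let it come up, one key at a time. Press no key before the wheel is set, never press the red key, leave the wheel set, and do not disturb the two dropper bottles or the pen cup.

Things in the scene. Friction and masses are not known exactly. Their poses are not given: they have to be found in the camera images.
- reader: tube reader fixed to the bench: white box, yaw varies. Origin on the bench under the wheel's axis; the box spans its x -88 to 157 mm, y +-90 mm, 56 mm high. At its back (x 98 to 154 mm) a grey lamp housing 90 mm high with a look-only tube to 120 mm. Over the wheel's front (-x) part a fixed grey cover plate, top 70.5 mm above the bench, holds the window.
- wheel (a joint): filter wheel's angle (rad), positive counter-clockwise from above; 0 or any multiple of 2 pi = amber centred in the window. Flat on the reader, 144 mm across, top 65 mm above the bench; endless, no stops or detents, stays where left (friction 0.07 N m). Six 60 degree sectors, counter-clockwise: amber (orange), blue, white, violet, green, pink. Starts at 0.95 to 5.33.
- knob_grip (a point): middle of the wheel's bar knob, on its axis, 96 mm above the bench. Black bar 60 mm long, 16 mm wide, from 68 to 114 mm above the bench, on a hub 44 mm across; turns with the wheel. The point's x axis runs along the bar (grip it across the 16 mm); its yaw = reader's yaw + wheel angle. The amber sector lies at the bar's -x end.
- amber_mark (a point): point on the wheel's top in the middle of the amber sector, 52 mm from the axis; turns with the wheel.
- window (a point): centre of the window in the fixed grey cover, 52 mm in front (reader's -x) of the wheel's axis, 66 mm above the bench: a black-rimmed hole, 24 mm along the reader's x, 32 mm along its y. Amber alone fills it when amber_mark is within about 8 mm of it (wheel within 0.16 rad of centred).
- pad: control pad fixed to the bench: flat grey box with a white face, 120 (x) x 210 (y) x 30 mm high, origin on the bench under its middle, yaw varies. Three keys in a row at its x = -12 mm, y = -60, 0, 60 mm; which colour is where varies. Pad and reader may change sides.
- key_blue (a joint): blue key of the control pad: a round blue push button, cap 32 mm across in a black collar 48 mm across and 12 mm high; value = how far it is pressed in m, 0 up, 0.006 fully down; press past 0.0045. Spring: starts to yield at 1.5 N, fully down at 5 N, springs back up when let go.
- key_blue_top (a point): centre of the top of the blue key's cap, 52 mm above the bench when up; press straight down here.
- key_green (a joint): green key of the control pad: a round green push button, cap 32 mm across in a black collar 48 mm across and 12 mm high; value = how far it is pressed in m, 0 up, 0.006 fully down; press past 0.0045. Spring: starts to yield at 1.5 N, fully down at 5 N, springs back up when let go.
- key_green_top (a point): centre of the top of the green key's cap, 52 mm above the bench when up; press straight down here.
- key_red (a joint): red key of the control pad: a round red push button, cap 32 mm across in a black collar 48 mm across and 12 mm high; value = how far it is pressed in m, 0 up, 0.006 fully down; never past 0.003. Spring: starts to yield at 1.5 N, fully down at 5 N, springs back up when let go.
- key_red_top (a point): centre of the top of the red key's cap, 52 mm above the bench when up (do not press).
- dropper_yellow: white dropper bottle with yellow cap, 34 mm across, 82 mm tall, loose; origin at its underside; a bystander, not to be disturbed (stays within 30 mm of its place and upright).
- dropper_red: white dropper bottle with red cap, 34 mm across, 82 mm tall, loose; origin at its underside; a bystander, not to be disturbed (stays within 30 mm of its place and upright).
- pen_cup: black cup with pens, 76 mm across, 145 mm tall with its pens, loose; origin at its underside; a bystander, not to be disturbed (stays within 30 mm of its place and upright).

How it is judged:
By the outcome, as a careful person would: the job done as asked, in the order asked, and still so for the second after the job is handed in, with the robot touching nothing.
It also fails if it takes over 67 s, if anything falls off the work surface, if the arm or the gripper's body presses on something with over 40 N, if the wrist force passes 120 N, or if a joint passes its speed limit or range.

### The arm

A 7-joint arm with a two-finger parallel gripper is mounted at the origin on the work surface. World frame = base frame: x ahead of the robot, y to its left, z up, the work surface at z = 0. Lengths are in m, angles in rad, forces in N, time in s.
With the tool pointing down it reaches from about 0.425 to 0.925 m from the base axis. Payload 6.8 kg.
Tool frame: the origin (TCP) lies on the front face of the gripper's body, between the roots of the fingers; the fingertips stand 73 mm ahead of it and the grasp point (between the pads) lies 54 mm ahead of it; z points along the fingers, y is the line along which they close (so a half turn about z gives the same grasp; the last joint's range is limited). The gripper opens to 85 mm and grips with 20 to 120 N. Pads are 22 mm wide; open, the fingers measure 114 mm over their backs; the gripper's body (76 mm by 85 mm) begins 54 mm behind the grasp point. The pads swing forward as they close: fully open they stand 13 mm farther back than shut.
Start: joints at [-1.252, 0.477, 0.022, 1.555, -0.011, 1.109, -0.083], TCP at [0.279, 0.614, 0.304] pointing down, gripper open.
Joint ranges: [-2.96, 2.96], [-0.34, 2.1], [-1.41, 1.46], [0.24, 2.44], [-1.37, 4.51], [0.17, 1.92], [-2.96, 2.96]. Speed limits (rad/s): [2.39, 2.39, 3.14, 3.14, 3.14, 3.14, 3.14].

### API

Orientations are given as a unit quaternion [w, x, y, z].
In Python, from station import bot, optics gives the robot as it stands.
- The arm moves only by the tool drive_tool, never from a script. Its argument "deltas" is a list of rows, each an object with "gripper": the closure in counts, from 0 (fully open) to 255 (shut); "offset": the shift along the tool's x, y, z in units of 1000 mm (1.0 is 1000 mm), a list of three; "angular": the turn, a rotation vector about the tool's x, y, z in units of 45 degrees (1.0 is 45 degrees), a list of three. In form: [{"gripper": gripper, "offset": [dx, dy, dz], "angular": [rx, ry, rz]}, ...]. A call has 1 to 5 rows; each row is the pose to reach, as a shift and turn from the pose commanded when the call began, along the tool's axes at that moment; what a row does not reach only later rows make up. A row lasts 1/10 s, in which the tool goes at most 50 mm and 8.59 degrees, less where a joint would pass 70% of its speed; a pose out of reach is approached as far as the arm can. A call with a number of a shift or a turn outside -1 to 1 is refused whole. A call with a gripper value outside its range is refused whole. The fingers move at their own pace and stop on an object; "grip_force" is the grip in N (left out, the last holds). Time passes only in rows, so rows that repeat a pose let the fingers close. It gives the time, the measured TCP pose, the force, the opening and the grip force at its end, in the units of the state.
- bot.get_obs(): the state, without advancing time (a new reading comes with each control period).
- optics.read_camera(name): name is "scene" or "top" or "wrist"; returns the picture (384x512x3 uint8, blue, green, red); there is no depth.
- optics.camera_model(name): a dict with "fx", "fy", "cx", "cy" (pixels), "dist" ([k1, k2, p1, p2, k3] as OpenCV has them; the pictures are not rectified), "cam_to_world" (4x4, takes a point from camera to world coordinates). Camera axes: x right, y up, looking along -z (the intrinsics and any distortion apply to the point x, -y, -z); pixel columns grow to the right and rows downward; lengths in m; the calibration is good to about 2 mm. A picture is of the moment at which its call begins: read the wrist's pose just before it. camera_model takes no time and is no camera call; for the wrist camera it gives the pose at the moment of the call.
- bot.hand_in(): hands the job in; it is judged then, once.
The state is a dict: "t": time; "q": joint angles; "joint_vel": joint speeds; "joint_torque": joint torques, N m; "eef_pos": TCP position; "tool_rot": TCP orientation; "contact_force": force on the tool from outside, world axes, zero at the start; "torque": the same for the moment, N m; "gripper_width": opening from 0.0 (shut) to 1.0 (fully open); "grasp_force": force on a finger pad.
Only numpy, scipy, OpenCV 4.12 (cv2) and the standard library are available. Lean on these libraries where they do the work, as an engineer would, in place of code of your own. Each camera call takes 0.05 s, during which the arm holds its last target. There are 200 camera calls.

## Working session

There is one attempt and no reset: what is moved stays moved. The work goes in short steps, Python scripts to look and compute and a tool call to move; the robot and the scene stay as the last step left them, time stands still between calls to the robot, and variables do not carry over. Pictures are saved under pics/ and viewed, at most 10 in all, crops included, and the job is handed in when it is done.

Besides the shell and the picture viewer there is one more tool, called after "Request:" as name(argument=value, ...) on one line, values as JSON. drive_tool: Moves the arm, as the interface text tells. Its arguments: {"type":"object","properties":{"deltas":{"type":"array"},"grip_force":{"type":"number"}},"required":["deltas"]}

```bash
mkdir -p pics; cat > h.py <<'E'
import numpy as np, cv2
from station import bot, optics
def ray(m,u,v):
    K=np.array([[m['fx'],0,m['cx']],[0,m['fy'],m['cy']],[0,0,1.]])
    p=cv2.undistortPoints(np.array([[[u,v]]],float),K,np.array(m['dist'],float))[0,0]
    T=np.array(m['cam_to_world']); d=T[:3,:3]@np.array([p[0],-p[1],-1.]); return T[:3,3],d
def at(m,u,v,z):
    o,d=ray(m,u,v); return o+d*(z-o[2])/d[2]
E
python3 - <<'E'
from h import *
a=optics.read_camera("top");b=optics.read_camera("scene")
cv2.imwrite("pics/top.png",cv2.resize(a,(800,600)));cv2.imwrite("pics/scene.png",cv2.resize(b,(800,600)))
cv2.imwrite("top_raw.png",a);cv2.imwrite("scene_raw.png",b)
o=bot.get_obs();print(o)
m=optics.camera_model("top");print(m)
E
```

```text
{'t': 0.1, 'q': array([-1.2520695 ,  0.47774247,  0.02233356,  1.55632465, -0.01151432,
        1.10927884, -0.08311375]), 'joint_vel': array([-0.00079362,  0.00026593,  0.00025497, -0.00174514,  0.00063652,
       -0.00076633, -0.00145557]), 'joint_torque': array([ 5.05067990e-03, -5.97753096e+01,  1.61417004e+00, -2.81952864e+01,
        1.29208207e-02,  5.08877172e-03, -2.32608522e-05]), 'eef_pos': array([0.2792677 , 0.61408298, 0.30301765]), 'tool_rot': array([-1.22193523e-04,  2.11793001e-01,  9.77314210e-01, -8.03514899e-04]), 'contact_force': array([ 0.06330069, -0.43971142, -0.64266619]), 'torque': array([-0.00811566,  0.01883402, -0.01228598]), 'grasp_force': 0.0, 'gripper_width': 0.9994933748538259}
{'fx': 350.5529885569473, 'fy': 350.5529885569473, 'cx': 259.33526861068924, 'cy': 193.78489779926852, 'dist': array([0.02465663, 0.        , 0.        , 0.        , 0.        ]), 'cam_to_world': array([[ 6.43511268e-04,  9.86831476e-01, -1.61750499e-01,
         4.00315572e-01],
       [-9.99536689e-01,  5.55683509e-03,  2.99253894e-02,
         1.39532811e-01],
       [ 3.04301370e-02,  1.61656300e-01,  9.86377842e-01,
         1.00500430e+00],
       [ 0.00000000e+00,  0.00000000e+00,  0.00000000e+00,
         1.00000000e+00]])}
```

View pics/top.png

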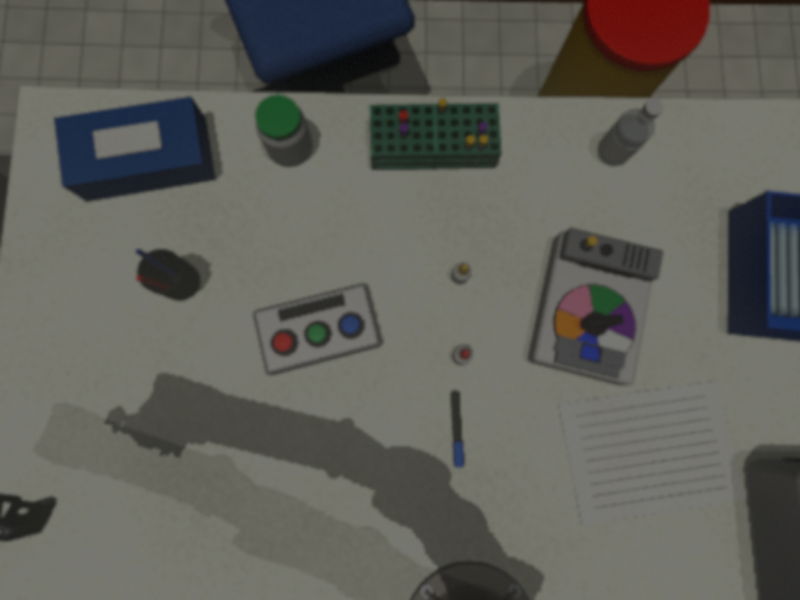

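View pics/scene.png

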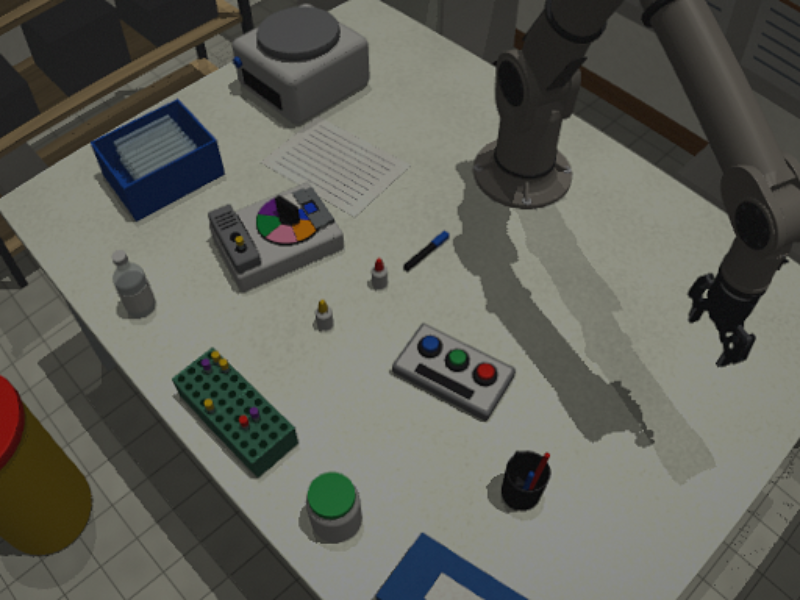

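The top view shows the reader at right (wheel about 595,323, blue in the window at 591,348) and the pad in the middle (red 284,342, green 317,334, blue 350,325). The droppers are at (461,272) and (463,353), the pen cup at (168,274). Next I measure these.

```bash
cat > meas.py <<'E'
from h import *
def blobs(im,H,roi,smin=90,vmin=40,amin=20):
    hsv=cv2.cvtColor(im,cv2.COLOR_BGR2HSV); x0,y0,x1,y1=roi
    h=hsv[...,0].astype(int); lo,hi=H
    ok=((h>=lo)&(h<=hi)) if lo<hi else ((h>=lo)|(h<=hi))
    m=(ok&(hsv[...,1]>=smin)&(hsv[...,2]>=vmin)).astype(np.uint8)
    k=np.zeros_like(m);k[y0:y1,x0:x1]=1;m*=k
    n,l,s,c=cv2.connectedComponentsWithStats(m)
    return [(s[i,4],c[i],l==i) for i in np.argsort(-s[:,4]) if i>0 and s[i,4]>=amin]
COL={'amber':(10,22),'blue':(108,124),'violet':(130,150),'green':(45,75),'pink':(155,178),'red':(176,6)}
E
python3 - <<'E'
from meas import *
im=cv2.imread("top_raw.png");m=optics.camera_model("top")
print("keys")
for c in ['red','green','blue']:
    for a,p,_ in blobs(im,COL[c],(165,185,245,240))[:2]: print(c,a,p.round(1),at(m,*p,.052).round(4))
print("wheel"); allm=np.zeros(im.shape[:2],np.uint8)
for c in ['amber','blue','violet','green','pink']:
    for a,p,k in blobs(im,COL[c],(345,175,412,240),50)[:1]: print(c,a,p.round(1),at(m,*p,.065).round(4)); allm|=k.astype(np.uint8)*(c!='blue')
cn=max(cv2.findContours(cv2.morphologyEx(allm,cv2.MORPH_CLOSE,np.ones((5,5))),0,1)[0],key=len)
P=np.array([at(m,*q[0],.065)[:2] for q in cn]); 
from scipy.optimize import least_squares
r=least_squares(lambda v:np.hypot(*(P-v).T)-.072,P.mean(0),loss='soft_l1',f_scale=.001);print("axis",r.x,np.sort(abs(r.fun))[::10].round(4))
for n,q in dict(dy=(461,272),dr=(463,353)).items(): print(n,at(m,q[0]/1.5625,q[1]/1.5625,.08).round(3))
cv2.imwrite("pics/c.png",cv2.resize(im[140:250,330:430],(545,600),interpolation=cv2.INTER_CUBIC))
E
```

```text
keys
red 124 [180.6 218.5] [0.4878 0.3235 0.052 ]
green 99 [202.2 212.9] [0.5031 0.2659 0.052 ]
blue 110 [223.6 207.3] [0.5188 0.2081 0.052 ]
wheel
amber 278 [362.9 207.9] [ 0.5173 -0.1708  0.065 ]
blue 208 [377.1 222.1] [ 0.4786 -0.2075  0.065 ]
violet 237 [399.1 205.3] [ 0.5248 -0.2702  0.065 ]
green 290 [386.6 191.4] [ 0.5632 -0.2384  0.065 ]
pink 301 [369.4 193.1] [ 0.5581 -0.1906  0.065 ]
axis [ 0.51539355 -0.21720776] [0.     0.0002 0.0005 0.0007 0.001  0.0014 0.002  0.0028 0.0036 0.0061
 0.0188 0.0242 0.0303 0.0384 0.0444 0.0479 0.0503]
dy [0.607 0.015 0.08 ]
dr [0.466 0.014 0.08 ]
```

View pics/c.png

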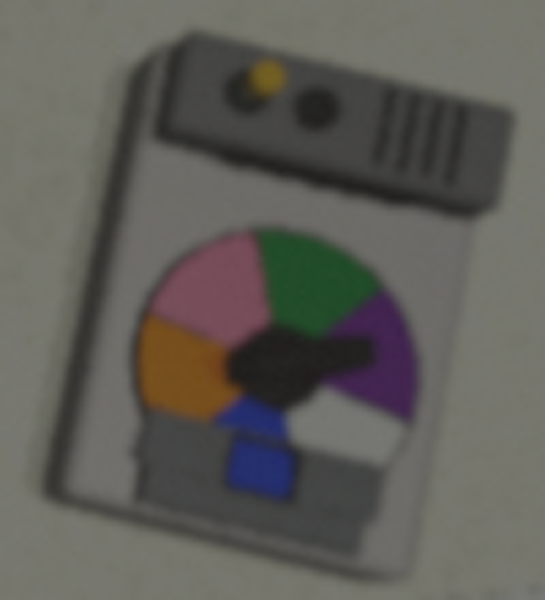

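The crop shows the sector boundaries meeting at (277,365), the window centre at (262,468), and the bar knob pointing right, with amber at its left end. The scale is 5.45, offset (330,140).

```bash
python3 - <<'E'
from h import *
m=optics.camera_model("top")
f=lambda u,v,z:at(m,330+(u+.5)/5.45-.5,140+(v+.5)/5.4545-.5,z)[:2]
ax=f(277.3,365,.065);w=f(262,468,.068);print("axis",ax,"win",w,np.hypot(*(ax-w)),"yaw",np.arctan2(*(ax-w)[::-1]))
for a,b,z in [((60,498),(400,578),.056),((195,35),(510,108),.09),((160,130),(470,207),.09)]:
    d=f(*a,z)-f(*b,z);print("edge len",np.hypot(*d),"yaw",np.arctan2(d[1],d[0])-np.pi/2)
ang=[]
for n,k in dict(p=((258,232),(288,440),-1),):0
E
python3 - <<'E'
from h import *
m=optics.camera_model("top")
f=lambda u,v,z:at(m,330+(u+.5)/5.45-.5,140+(v+.5)/5.4545-.5,z)[:2]
ax=f(277.3,365,.065)
# boundaries relative to amber centre (ccw): pink/amber=-30, amber/blue=+30, blue/white=90, pink/green=-90, green/violet=-150, violet/white=150
for (u,v),k in [((150,315),-30),((220,413),30),((288,440),90),((258,232),-90),((383,290),-150),((413,418),150)]:
    d=f(u,v,.065)-ax; print(k,np.degrees((np.arctan2(d[1],d[0])-np.radians(k))%(2*np.pi)))
E
```

```text
axis [ 0.52120655 -0.21905239] win [ 0.46960251 -0.20741093] 0.05290085083368405 yaw -0.22187777568443198
edge len 0.17205862063809324 yaw -0.22718947127525402
edge len 0.15997262288689518 yaw -0.23002760166343306
edge len 0.156621123951333 yaw -0.24506574081782828
-30 98.3564389662707
30 98.85372461873457
90 94.90961765407994
-90 95.1010740958081
-150 94.55386326835271
150 98.45133148391955Traceback (most recent call last):
  File "<stdin>", line 8, in <module>
ValueError: not enough values to unpack (expected 2, got 1)
```

```bash
cat > go.py <<'E'
import sys
from h import *
from scipy.spatial.transform import Rotation as R
def go(p,yaw_y):
    o=bot.get_obs();q=o['tool_rot'];C=R.from_quat([q[1],q[2],q[3],q[0]])
    a=np.radians(yaw_y); y=np.array([np.cos(a),np.sin(a),0]);z=np.array([0,0,-1.]);x=np.cross(y,z)
    T=R.from_matrix(np.c_[x,y,z])
    print("t",o['t'],"off",C.inv().apply(np.array(p)-o['eef_pos']).round(4),"ang",((C.inv()*T).as_rotvec()/(np.pi/4)).round(4),
     "cur",o['eef_pos'].round(4),"yaw_y",np.degrees(np.arctan2(*C.as_matrix()[:2,1][::-1])).round(2),"q",o['q'].round(2),"F",o['contact_force'].round(1),"w",o['gripper_width'])
if __name__=="__main__": v=list(map(float,sys.argv[1:]));go(v[:3],v[3])
E
python3 go.py .55 .2 .27 30
```

```text
t 0.1 off [-0.4179 -0.2648  0.0335] ang [-0.002   0.0008  0.7899] cur [0.2793 0.6141 0.303 ] yaw_y 65.55 q [-1.25  0.48  0.02  1.56 -0.01  1.11 -0.08] F [ 0.1 -0.4 -0.6] w 0.9994933748538259
```

Request:
drive_tool(deltas=[{"gripper": 0,"offset": [-0.418,-0.265,0.033],"angular": [0,0,0.79]},{"gripper": 0,"offset": [-0.418,-0.265,0.033],"angular": [0,0,0.79]},{"gripper": 0,"offset": [-0.418,-0.265,0.033],"angular": [0,0,0.79]},{"gripper": 0,"offset": [-0.418,-0.265,0.033],"angular": [0,0,0.79]},{"gripper": 0,"offset": [-0.418,-0.265,0.033],"angular": [0,0,0.79]}])

```text
t: 0.6
eef_pos: [0.4165, 0.4037, 0.2869]
tool_rot: [0.0, 0.502, 0.865, -0.0]
contact_force: [1.2, 0.2, 0.4]
gripper_width: 0.998
grasp_force: 0.0
```

```bash
python3 go.py .521 -.219 .27 6.7
```

```text
t 0.6 off [-0.5925 -0.2183  0.0171] ang [-5.000e-04  4.000e-04  5.123e-01] cur [0.4165 0.4037 0.2869] yaw_y 29.75 q [-1.04  0.34  0.21  1.82 -0.08  0.99 -0.28] F [1.2 0.2 0.4] w 0.9983420684194566
```

Request:
drive_tool(deltas=[{"gripper": 0,"offset": [-0.593,-0.218,0.017],"angular": [0,0,0.512]},{"gripper": 0,"offset": [-0.593,-0.218,0.017],"angular": [0,0,0.512]},{"gripper": 0,"offset": [-0.593,-0.218,0.017],"angular": [0,0,0.512]},{"gripper": 0,"offset": [-0.593,-0.218,0.017],"angular": [0,0,0.512]},{"gripper": 0,"offset": [-0.593,-0.218,0.017],"angular": [0,0,0.512]}])

```text
t: 1.1
eef_pos: [0.4583, 0.1574, 0.2804]
tool_rot: [-0.0, 0.663, 0.749, -0.0]
contact_force: [0.8, -0.6, 0.6]
gripper_width: 1.004
grasp_force: 0.0
```

```bash
python3 go.py .521 -.219 .27 6.7
```

```text
t 1.1 off [-0.3812  0.0166  0.0104] ang [-0.0002 -0.0001  0.0059] cur [0.4583 0.1574 0.2804] yaw_y 6.97 q [-0.81  0.19  0.4   2.05 -0.09  0.92 -0.24] F [ 0.8 -0.6  0.6] w 1.0038182473794637
```

Request:
drive_tool(deltas=[{"gripper": 0,"offset": [-0.381,0.017,0.01],"angular": [0,0,0.006]},{"gripper": 0,"offset": [-0.381,0.017,0.01],"angular": [0,0,0.006]},{"gripper": 0,"offset": [-0.381,0.017,0.01],"angular": [0,0,0.006]},{"gripper": 0,"offset": [-0.381,0.017,0.01],"angular": [0,0,0.006]},{"gripper": 0,"offset": [-0.381,0.017,0.01],"angular": [0,0,0.006]}])

```text
t: 1.6
eef_pos: [0.4996, -0.0889, 0.2739]
tool_rot: [-0.0, 0.665, 0.747, 0.0]
contact_force: [1.2, 1.0, 0.2]
gripper_width: 1.001
grasp_force: 0.0
```

```bash
python3 go.py .521 -.219 .27 6.7
```

```text
t 1.6 off [-0.1317  0.0061  0.0039] ang [ 0.0001 -0.0004  0.0002] cur [ 0.4996 -0.0889  0.2739] yaw_y 6.71 q [-0.41  0.26  0.54  2.01 -0.17  0.92  0.34] F [1.2 1.  0.2] w 1.0007360111725896
```

Request:
drive_tool(deltas=[{"gripper": 0,"offset": [-0.132,0.006,0.004],"angular": [0,0,0]},{"gripper": 0,"offset": [-0.132,0.006,0.004],"angular": [0,0,0]},{"gripper": 0,"offset": [-0.132,0.006,0.004],"angular": [0,0,0]},{"gripper": 0,"offset": [-0.132,0.006,0.004],"angular": [0,0,0]},{"gripper": 0,"offset": [-0.132,0.006,0.004],"angular": [0,0,0]}])

```text
t: 2.1
eef_pos: [0.5207, -0.2179, 0.2695]
tool_rot: [-0.0, 0.665, 0.747, -0.0]
contact_force: [-0.1, 0.6, -0.6]
gripper_width: 0.999
grasp_force: 0.0
```

```bash
python3 - <<'E'
from meas import *
from go import go
m=optics.camera_model("wrist");im=optics.read_camera("wrist");cv2.imwrite("wr1.png",im)
go((.521,-.219,.154),6.7)
K=np.array([[m['fx'],0,m['cx']],[0,m['fy'],m['cy']],[0,0,1.]])
def px(p):
    T=np.linalg.inv(m['cam_to_world']);c=T[:3,:3]@np.array(p)+T[:3,3];c=c*[1,-1,-1]
    return cv2.projectPoints(c[None],np.zeros(3),np.zeros(3),K,np.array(m['dist']))[0].ravel()
ax=np.array([.5212,-.2191]);b=np.radians(-83.3);d=np.array([np.cos(b),np.sin(b)])
for s in (-.03,.03):
    for t in (-.008,.008):
        q=px([*(ax+s*d+t*np.array([-d[1],d[0]])),.114]);cv2.circle(im,tuple(int(v) for v in q),2,(0,255,255),-1)
cv2.circle(im,tuple(int(v) for v in px([*(ax-.052*np.array([np.cos(-.228),np.sin(-.228)])),.065])),3,(255,255,255),-1)
cv2.imwrite("pics/w1.png",cv2.resize(im,(800,600)))
E
```

```text
t 2.15 off [-2.400e-03 -1.000e-04  1.155e-01] ang [-0.0012 -0.0012  0.0001] cur [ 0.5209 -0.2167  0.2695] yaw_y 6.71 q [-0.17  0.37  0.57  1.89 -0.24  0.95  0.64] F [0.4 0.6 0.5] w 1.00168342758065
```

View pics/w1.png

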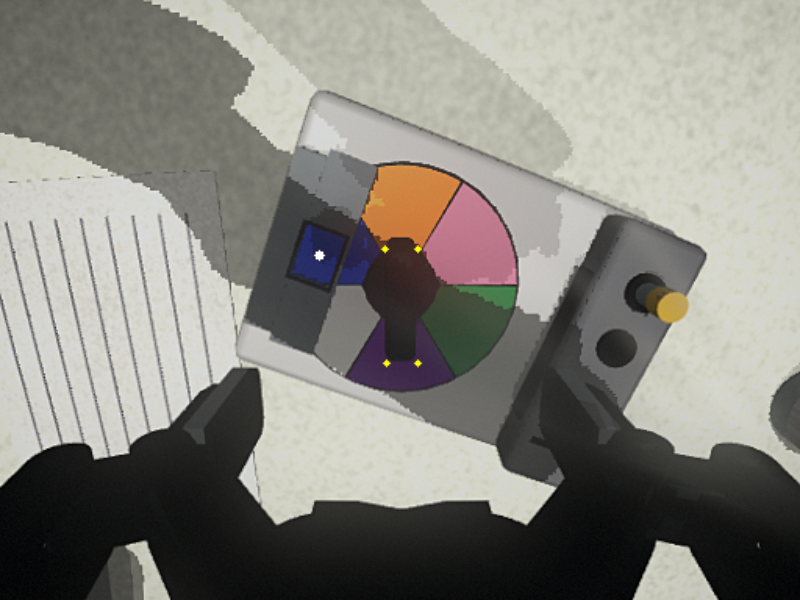

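The wrist view confirms it: the projected knob corners (385–418, 249–363) lie on the bar and the white dot sits in the window, so I descend and grip.

Request:
drive_tool(deltas=[{"gripper": 0,"offset": [-0.002,0,0.04],"angular": [0,0,0]},{"gripper": 0,"offset": [-0.002,0,0.08],"angular": [0,0,0]},{"gripper": 0,"offset": [-0.002,0,0.115],"angular": [0,0,0]},{"gripper": 0,"offset": [-0.002,0,0.115],"angular": [0,0,0]},{"gripper": 255,"offset": [-0.002,0,0.115],"angular": [0,0,0]}], grip_force=40)

```text
t: 2.65
eef_pos: [0.5216, -0.2183, 0.1554]
tool_rot: [-0.001, 0.664, 0.748, -0.0]
contact_force: [0.2, -0.3, 0.5]
gripper_width: 0.858
grasp_force: 0.0
```

Request:
drive_tool(deltas=[{"gripper": 255,"offset": [0,0,0],"angular": [0,0,0]},{"gripper": 255,"offset": [0,0,0],"angular": [0,0,0]},{"gripper": 255,"offset": [0,0,0],"angular": [0,0,0]},{"gripper": 255,"offset": [0,0,0],"angular": [0,0,0]},{"gripper": 255,"offset": [0,0,0],"angular": [0,0,0]}])

```text
t: 3.15
eef_pos: [0.5204, -0.2198, 0.156]
tool_rot: [-0.001, 0.665, 0.747, -0.0]
contact_force: [-6.6, 0.9, 11.4]
gripper_width: 0.185
grasp_force: 40.2
```

```bash
python3 go.py .521 -.219 .154 76.9
```

```text
t 3.15 off [0.0007 0.0007 0.002 ] ang [-4.0000e-04 -1.9000e-03 -1.5615e+00] cur [ 0.5204 -0.2198  0.156 ] yaw_y 6.63 q [-0.09  0.53  0.49  1.97 -0.36  0.73  0.74] F [-6.6  0.9 11.4] w 0.1846626791668234
```

Request:
drive_tool(deltas=[{"gripper": 255,"offset": [0,0,0],"angular": [0,0,-0.16]},{"gripper": 255,"offset": [0,0,0],"angular": [0,0,-0.32]},{"gripper": 255,"offset": [0,0,0],"angular": [0,0,-0.48]},{"gripper": 255,"offset": [0,0,0],"angular": [0,0,-0.64]},{"gripper": 255,"offset": [0,0,0],"angular": [0,0,-0.8]}])

```text
t: 3.65
eef_pos: [0.5206, -0.2197, 0.156]
tool_rot: [-0.001, 0.399, 0.917, 0.0]
contact_force: [-5.1, 2.2, 8.1]
gripper_width: 0.179
grasp_force: 39.9
```

Request:
drive_tool(deltas=[{"gripper": 255,"offset": [0,0,0],"angular": [0,0,-0.16]},{"gripper": 255,"offset": [0,0,0],"angular": [0,0,-0.32]},{"gripper": 255,"offset": [0,0,0],"angular": [0,0,-0.48]},{"gripper": 255,"offset": [0,0,0],"angular": [0,0,-0.64]},{"gripper": 255,"offset": [0,0,0],"angular": [0,0,-0.76]}])

```text
t: 4.15
eef_pos: [0.5208, -0.2194, 0.156]
tool_rot: [-0.0, 0.112, 0.994, 0.0]
contact_force: [-4.0, 2.2, 7.9]
gripper_width: 0.178
grasp_force: 39.9
```

Request:
drive_tool(deltas=[{"gripper": 255,"offset": [0,0,0],"angular": [0,0,0]},{"gripper": 255,"offset": [0,0,0],"angular": [0,0,0]}])

```text
t: 4.35
eef_pos: [0.5208, -0.2194, 0.156]
tool_rot: [-0.0, 0.114, 0.993, 0.0]
contact_force: [-4.7, 1.9, 8.8]
gripper_width: 0.183
grasp_force: 40.0
```

```bash
python3 go.py .521 -.219 .154 76.9
```

```text
t 4.35 off [-0.0001  0.0004  0.002 ] ang [ 0.0008 -0.0011 -0.0006] cur [ 0.5208 -0.2194  0.156 ] yaw_y 76.87 q [ 0.16  0.49  0.17  1.95 -0.12  0.71  1.74] F [-4.7  1.9  8.8] w 0.18309928305013107
```

Request:
drive_tool(deltas=[{"gripper": 0,"offset": [0,0,0],"angular": [0,0,0]},{"gripper": 0,"offset": [0,0,0],"angular": [0,0,0]},{"gripper": 0,"offset": [0,0,0],"angular": [0,0,0]},{"gripper": 0,"offset": [0,0,0],"angular": [0,0,0]},{"gripper": 0,"offset": [0,0,0],"angular": [0,0,0]}])

```text
t: 4.85
eef_pos: [0.5214, -0.2195, 0.1549]
tool_rot: [-0.0, 0.114, 0.993, -0.0]
contact_force: [0.7, 0.5, 0.9]
gripper_width: 0.993
grasp_force: 0.0
```

Request:
drive_tool(deltas=[{"gripper": 0,"offset": [0,0,-0.04],"angular": [0,0,0]},{"gripper": 0,"offset": [0,0,-0.08],"angular": [0,0,0]},{"gripper": 0,"offset": [0,0,-0.12],"angular": [0,0,0]},{"gripper": 0,"offset": [0,0,-0.12],"angular": [0,0,0]}])

```text
t: 5.25
eef_pos: [0.5239, -0.2207, 0.2806]
tool_rot: [0.005, 0.114, 0.993, -0.001]
contact_force: [0.4, -0.3, 0.1]
gripper_width: 1.0
grasp_force: 0.0
```

```bash
python3 - <<'E'
from h import *
from go import go
im=optics.read_camera("wrist")
cv2.imwrite("pics/w2.png",cv2.resize(im,(800,600)))
go((.519,.208,.25),76)
E
```

```text
t 5.3 off [0.101  0.416  0.0272] ang [-0.0001  0.0078  0.0195] cur [ 0.5228 -0.22    0.2779] yaw_y 76.88 q [ 0.13  0.33  0.2   1.86 -0.08  0.96  1.7 ] F [ 0.3 -0.1 -0.6] w 0.9981084881966791
```

View pics/w2.png

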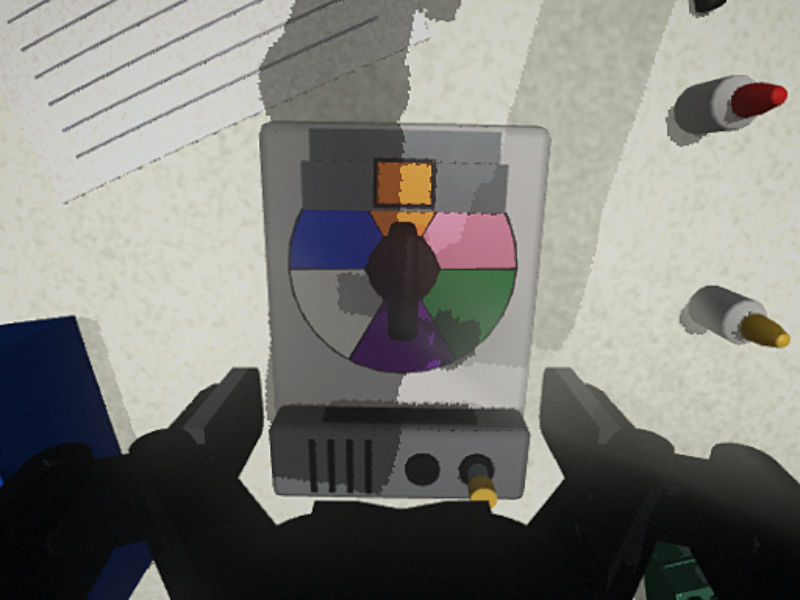

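The window (405,183) is filled with amber alone, centred over the bar at (403,280). Now the keys, with the gripper shut.

Request:
drive_tool(deltas=[{"gripper": 255,"offset": [0.101,0.416,0.02],"angular": [0,0.008,0.02]},{"gripper": 255,"offset": [0.101,0.416,0.02],"angular": [0,0.008,0.02]},{"gripper": 255,"offset": [0.101,0.416,0.02],"angular": [0,0.008,0.02]},{"gripper": 255,"offset": [0.101,0.416,0.02],"angular": [0,0.008,0.02]},{"gripper": 255,"offset": [0.101,0.416,0.02],"angular": [0,0.008,0.02]}])

```text
t: 5.8
eef_pos: [0.518, 0.0321, 0.262]
tool_rot: [-0.004, 0.122, 0.993, 0.0]
contact_force: [0.8, -1.1, 0.8]
gripper_width: 0.145
grasp_force: 0.0
```

```bash
python3 go.py .5 .208 .25 76
```

```text
t 5.8 off [0.06   0.1663 0.0123] ang [-0.001  -0.0103 -0.0006] cur [0.518  0.0321 0.262 ] yaw_y 75.97 q [-0.25  0.27  0.09  1.97 -0.03  0.91  1.18] F [ 0.8 -1.1  0.8] w 0.14527554222530534
```

Request:
drive_tool(deltas=[{"gripper": 255,"offset": [0.06,0.166,0.012],"angular": [0,-0.01,0]},{"gripper": 255,"offset": [0.06,0.166,0.012],"angular": [0,-0.01,0]},{"gripper": 255,"offset": [0.06,0.166,0.012],"angular": [0,-0.01,0]},{"gripper": 255,"offset": [0.06,0.166,0.012],"angular": [0,-0.01,0]},{"gripper": 255,"offset": [0.06,0.166,0.012],"angular": [0,-0.01,0]}])

```text
t: 6.3
eef_pos: [0.4989, 0.211, 0.25]
tool_rot: [-0.001, 0.118, 0.993, 0.0]
contact_force: [-0.2, -1.0, 0.3]
gripper_width: 0.002
grasp_force: 0.0
```

```bash
python3 - <<'E'
from meas import *
from go import go
m=optics.camera_model("wrist");im=optics.read_camera("wrist")
for c in ['red','green','blue']:
    for a,p,_ in blobs(im,COL[c],(0,0,512,384),110,50,150)[:2]: print(c,a,p.round(1),at(m,*p,.052).round(4))
cv2.imwrite("pics/w3.png",cv2.resize(im,(800,600)))
go((.519,.208,.14),76)
E
```

```text
red 990 [374.4 142. ] [0.4873 0.3231 0.052 ]
red 531 [ 36.5 202.8] [ 0.4683 -0.0008  0.052 ]
green 762 [316.4 172.8] [0.5029 0.2668 0.052 ]
blue 749 [11.7 22.1] [0.3136 0.0425 0.052 ]
blue 435 [259.8 198.8] [0.5149 0.2106 0.052 ]
t 6.35 off [-0.0188  0.0049  0.1101] ang [-0.0015 -0.0009  0.0054] cur [0.4996 0.2079 0.2501] yaw_y 76.24 q [-0.51  0.32  0.    1.93 -0.    0.89  0.82] F [-0.5 -1.8 -0.3] w -0.004195526346144009
```

View pics/w3.png

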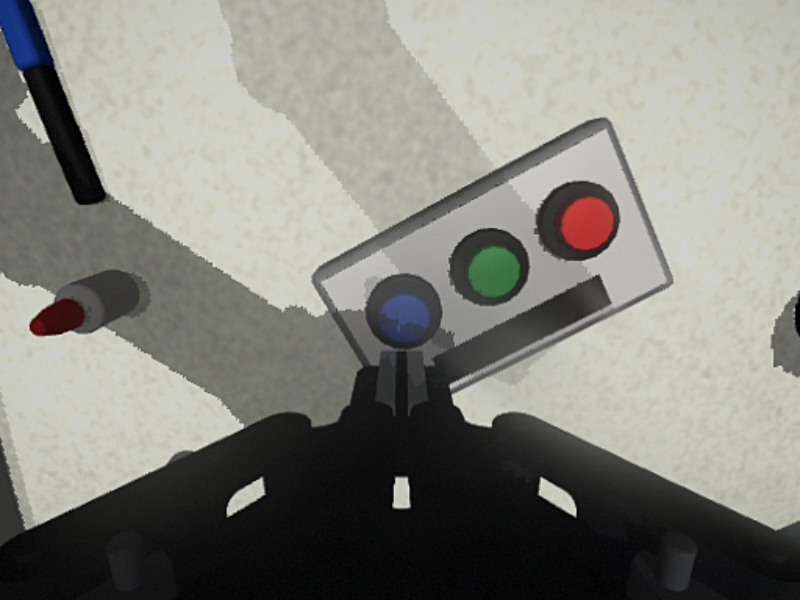

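The view shows blue at (404,312), green (494,270) and red (585,222), matching the top-camera positions within 3 mm. I line up over blue.

Request:
drive_tool(deltas=[{"gripper": 255,"offset": [-0.019,0.006,0.03],"angular": [0,0,0]},{"gripper": 255,"offset": [-0.019,0.006,0.07],"angular": [0,0,0]},{"gripper": 255,"offset": [-0.019,0.006,0.11],"angular": [0,0,0]},{"gripper": 255,"offset": [-0.019,0.006,0.115],"angular": [0,0,0]},{"gripper": 255,"offset": [-0.019,0.006,0.115],"angular": [0,0,0]}])

```text
t: 6.85
eef_pos: [0.5205, 0.2053, 0.1358]
tool_rot: [-0.001, 0.123, 0.992, -0.001]
contact_force: [0.3, 0.7, 0.4]
gripper_width: -0.001
grasp_force: 0.0
```

```bash
python3 go.py .519 .209 .119 76
```

```text
t 6.85 off [0.0024 0.0032 0.0168] ang [-0.0035 -0.0009 -0.0026] cur [0.5205 0.2053 0.1358] yaw_y 75.88 q [-0.49  0.51  0.    1.96 -0.    0.67  0.84] F [0.3 0.7 0.4] w -0.0008893186225903614
```

Request:
drive_tool(deltas=[{"gripper": 255,"offset": [0.002,0.003,0],"angular": [0,0,0]},{"gripper": 255,"offset": [0.002,0.003,0.006],"angular": [0,0,0]},{"gripper": 255,"offset": [0.002,0.003,0.011],"angular": [0,0,0]},{"gripper": 255,"offset": [0.002,0.003,0.015],"angular": [0,0,0]},{"gripper": 255,"offset": [0.002,0.003,0.015],"angular": [0,0,0]}])

```text
t: 7.35
eef_pos: [0.5202, 0.2107, 0.1219]
tool_rot: [0.001, 0.122, 0.993, 0.0]
contact_force: [0.4, 0.8, 3.4]
gripper_width: -0.001
grasp_force: 1.5
```

```bash
python3 go.py .519 .209 .119 76
```

```text
t 7.35 off [ 0.0007 -0.002   0.0029] ang [ 0.0009  0.0029 -0.0001] cur [0.5202 0.2107 0.1219] yaw_y 76.0 q [-0.5   0.53  0.    1.97 -0.    0.64  0.83] F [0.4 0.8 3.4] w -0.0005549149781651264
```

Contact at 3.4 N, partly down; I press on past the stop.

Request:
drive_tool(deltas=[{"gripper": 255,"offset": [0,0,0.002],"angular": [0,0,0]},{"gripper": 255,"offset": [0,0,0.003],"angular": [0,0,0]},{"gripper": 255,"offset": [0,0,0.004],"angular": [0,0,0]},{"gripper": 255,"offset": [0,0,0.004],"angular": [0,0,0]},{"gripper": 255,"offset": [0,0,0.004],"angular": [0,0,0]}])

```text
t: 7.85
eef_pos: [0.5202, 0.2107, 0.1186]
tool_rot: [0.001, 0.122, 0.993, 0.0]
contact_force: [-1.3, 0.3, 10.2]
gripper_width: -0.001
grasp_force: 5.2
```

10 N, past the 5 N for fully down, so blue is pressed. Lifting.

Request:
drive_tool(deltas=[{"gripper": 255,"offset": [0,0,-0.01],"angular": [0,0,0]},{"gripper": 255,"offset": [0,0,-0.03],"angular": [0,0,0]},{"gripper": 255,"offset": [0,0,-0.03],"angular": [0,0,0]},{"gripper": 255,"offset": [0,0,-0.03],"angular": [0,0,0]}])

```text
t: 8.25
eef_pos: [0.5196, 0.2102, 0.1478]
tool_rot: [0.001, 0.122, 0.993, -0.0]
contact_force: [0.2, 0.4, -0.3]
gripper_width: -0.003
grasp_force: 0.0
```

```bash
python3 go.py .503 .2663 .135 76
```

```text
t 8.25 off [0.0297 0.0504 0.0127] ang [-0.0001  0.002  -0.0004] cur [0.5196 0.2102 0.1478] yaw_y 75.98 q [-0.5   0.49  0.    1.96 -0.    0.69  0.83] F [ 0.2  0.4 -0.3] w -0.0030460572246365026
```

Request:
drive_tool(deltas=[{"gripper": 255,"offset": [0.015,0.025,0],"angular": [0,0,0]},{"gripper": 255,"offset": [0.03,0.05,0],"angular": [0,0,0]},{"gripper": 255,"offset": [0.03,0.05,0],"angular": [0,0,0]},{"gripper": 255,"offset": [0.03,0.05,0.012],"angular": [0,0,0]},{"gripper": 255,"offset": [0.03,0.05,0.012],"angular": [0,0,0]}])

```text
t: 8.75
eef_pos: [0.5019, 0.2643, 0.1333]
tool_rot: [-0.001, 0.123, 0.992, -0.002]
contact_force: [0.5, -0.3, -0.3]
gripper_width: 0.003
grasp_force: 0.0
```

```bash
python3 go.py .503 .2663 .119 76
```

```text
t 8.75 off [-0.0006  0.0022  0.0143] ang [-0.0047 -0.001  -0.0017] cur [0.5019 0.2643 0.1333] yaw_y 75.93 q [-0.6   0.52  0.    1.95  0.    0.68  0.73] F [ 0.5 -0.3 -0.3] w 0.0028351690784438953
```

Request:
drive_tool(deltas=[{"gripper": 255,"offset": [0,0.001,0.005],"angular": [0,0,0]},{"gripper": 255,"offset": [0,0.001,0.01],"angular": [0,0,0]},{"gripper": 255,"offset": [0,0.001,0.014],"angular": [0,0,0]},{"gripper": 255,"offset": [0,0.001,0.016],"angular": [0,0,0]},{"gripper": 255,"offset": [0,0.001,0.016],"angular": [0,0,0]}])

```text
t: 9.25
eef_pos: [0.5034, 0.2664, 0.1197]
tool_rot: [0.001, 0.122, 0.992, -0.0]
contact_force: [0.2, -2.2, 4.3]
gripper_width: -0.001
grasp_force: 2.1
```

Request:
drive_tool(deltas=[{"gripper": 255,"offset": [0,0,0.001],"angular": [0,0,0]},{"gripper": 255,"offset": [0,0,0.002],"angular": [0,0,0]},{"gripper": 255,"offset": [0,0,0.002],"angular": [0,0,0]},{"gripper": 255,"offset": [0,0,0.002],"angular": [0,0,0]}])

```text
t: 9.65
eef_pos: [0.5034, 0.2667, 0.1186]
tool_rot: [0.001, 0.122, 0.992, -0.0]
contact_force: [-1.5, -3.4, 11.8]
gripper_width: -0.002
grasp_force: 5.7
```

Green is down at 11.8 N. I lift clear and check.

Request:
drive_tool(deltas=[{"gripper": 255,"offset": [0,0,-0.01],"angular": [0,0,0]},{"gripper": 255,"offset": [0,0,-0.05],"angular": [0,0,0]},{"gripper": 255,"offset": [0,0,-0.1],"angular": [0,0,0]},{"gripper": 255,"offset": [0,0,-0.13],"angular": [0,0,0]},{"gripper": 255,"offset": [0,0,-0.13],"angular": [0,0,0]}])

```text
t: 10.15
eef_pos: [0.5047, 0.2692, 0.2529]
tool_rot: [0.004, 0.122, 0.993, 0.003]
contact_force: [0.3, 1.0, -0.5]
gripper_width: 0.001
grasp_force: 0.0
```

```bash
python3 - <<'E'
from h import *
im=optics.read_camera("scene");cv2.imwrite("pics/s2.png",cv2.resize(im,(800,600)))
E
```

```text
(no output)
```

View pics/s2.png

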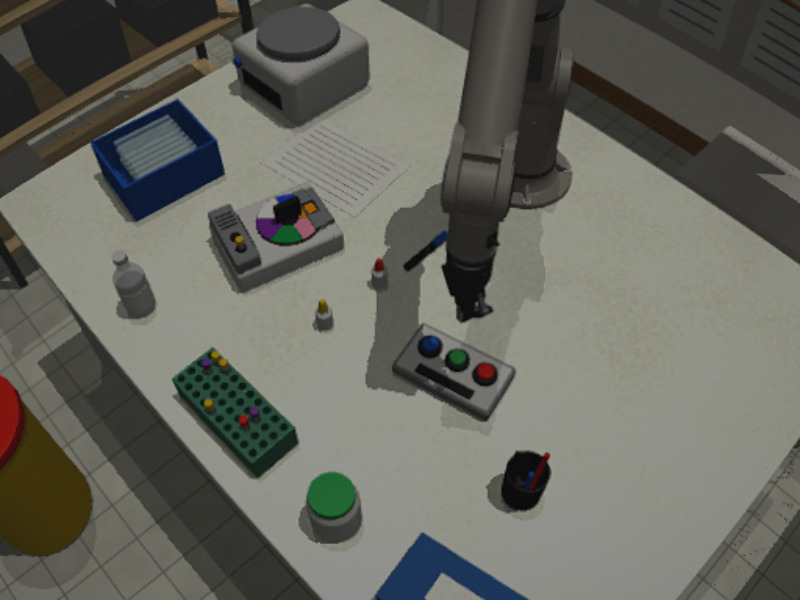

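The window (311,209) shows amber, the droppers (380,273; 324,315) and cup (525,480) stand where they were, and the keys are up with the gripper clear.

```bash
python3 -c "
from station import bot
print(bot.hand_in())"
```

```text
the job is handed in; nothing more can be done
None
```

The wheel is set to amber and let go, then blue and green were each pressed fully down (10 N and 12 N) and released in that order; red, the droppers and the pen cup were left alone, and the job was handed in at about 10 s.

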